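Nudge the adapter plate onto its locating pins

ROBOT

A 6-joint arm with a two-finger parallel gripper is mounted at the origin on a cart in front of the work surface, level with it; the furniture and walls round the work are solid. World frame = base frame: x ahead of the robot, y to its left, z up, the work surface at z = 0. Lengths are in m, angles in rad, forces in N, time in s.
With the tool pointing down it reaches from about 0.3 to 0.775 m from the base axis. Payload 14.6 kg.
Tool frame: the origin (TCP) lies at the very end of the fingers, on their centre line; the grasp point (between the pads) lies 19 mm behind it; z points along the fingers, y is the line along which they close (so a half turn about z gives the same grasp; the last joint's range is limited). The gripper opens to 94 mm and grips with 3 to 60 N. Pads are 16 mm wide; open, the fingers measure 119 mm over their backs; the gripper's body (75 mm by 177 mm) begins 78 mm behind the grasp point.
Start: joints at [-1.397, 0.3, 1.521, -0, 1.321, -0.067], TCP at [0.131, -0.534, 0.205] pointing down, gripper open.
Joint ranges: [-3.03, 3.03], [-0.79, 2.21], [0.23, 2.52], [-1.04, 4.18], [0, 3.07], [-2.55, 2.55]. Speed limits (rad/s): [2.22, 2.22, 2.57, 3.14, 3.14, 3.14].

INTERFACE

Orientations are given as [roll, pitch, yaw] about the fixed x, y, z axes, in that order (R = Rz(yaw) Ry(pitch) Rx(roll)).
In Python, from station import * gives the robot as it stands.
- The arm moves only by the tool jog_arm, never from a script. Its argument "rows" is a list of rows, each a list of 3 entries, a list of its own where there are three numbers: the shift along the tool's x, y, z in m, then the turn about the tool's z in degrees, then the finger opening in m, from 0 to 0.094. A call has 1 to 12 rows; each row shifts and turns the commanded pose from where the row before left it, along the tool's axes as they then stand; what a row does not reach is not made up. A row lasts 1/12 s, in which the tool goes at most 41.7 mm and 7.16 degrees, less where a joint would pass 70% of its speed; a pose out of reach is approached as far as the arm can. A call is refused whole if a number of a shift passes 0.0417 or a number of a turn 7.16, either way. A call with a gripper value outside its range is refused whole. The fingers move at their own pace and stop on an object; "squeeze" is the grip in N (left out, the last holds). Time passes only in rows, so rows that do not move let the fingers close. It gives the time, the measured TCP pose, the force, the opening and the grip force at its end, in the units of the state.
- get_obs(): the state, without advancing time (a new reading comes with each control period).
- camera(name): name is "scene" or "top" or "wrist"; returns a dict with "image" (480x640x3 uint8, red, green, blue), "range_z" (480x640 float32, m along the optical axis (not along the pixel's ray), 0 where there is no reading), "K" (3x3 intrinsics, pixels), "k1" (the pictures are not rectified: a ray, as slopes to the right and down, at radius r is drawn at 1 + k1 r^2 times it, then the intrinsics apply), "world_from_camera" (4x4, takes a point from camera to world coordinates); the wrist camera has in their place "T_tool_cam" (4x4, takes a point from camera to tool coordinates, whose origin is the TCP and whose axes are the flange's). Camera axes: x right, y up, looking along -z (the intrinsics and any distortion apply to the point x, -y, -z); pixel columns grow to the right and rows downward; lengths in m; the calibration is good to about 2 mm. A picture is of the moment at which its call begins: read the wrist's pose just before it.
- hand_in(): hands the job in; it is judged then, once.
Trained networks look in a picture, given as the dict that the camera call returned (one of the last four; its "shot" number tells which), for a name from the list of things; names that differ only in an ending like _2 or _b are one class to them, and where a whole thing is asked for, a point or a joint stands for the part that bears it (a point fixed in the world has none). Each returns a list of dicts, best first, with "p" (0 to 1); they miss things now and then, are a little off and sometimes report something else, mostly with a low value. They report only what shows in the picture. A call takes as long as a camera call.
- search_frame(label, picture): "at" ([column, row] as shares, 0 to 1, of the picture: columns of its width, rows of its height, amid what is visible of it).
- spot_point(label, picture): "at" ([column, row] as shares, 0 to 1, of the picture: columns of its width, rows of its height: a listed point, or the origin of a listed thing).
The state is a dict: "time_s": time; "qpos": joint angles; "joint_vel": joint speeds; "tau": joint torques, N m; "ee_pos": TCP position; "eef_rot": TCP orientation; "force": force on the tool from outside, world axes, zero at the start; "moment": the same for the moment, N m; "grip_width": finger opening in m; "grip_force": force on a finger pad.
Only numpy, scipy, OpenCV 4.12 (cv2) and the standard library are available. Lean on these libraries where they do the work, as an engineer would, in place of code of your own. Each camera call takes 0.05 s, during which the arm holds its last target. There are 200 camera calls.

TASK

The aluminium adapter plate lies askew on the grey bed, propped up on the two brass locating pins. With the fingertips only, push it square against the blue guide rail and slide it along the rail, towards the left as the robot sees it, until both its holes drop over the pins and it lies flat on the bed. Do not pick the plate up, leave everything else where it stands, and let go of the plate at the end.

Things in the scene. Friction and masses are not known exactly. Their poses are not given: they have to be found in the camera images.
- bed: Locating bed, fixed to the worktop, placed and turned anew each time: grey base 160 mm (its x) x 230 mm (its y), top face 12 mm above the worktop. Origin: centre of its underside; x points to the guide-rail side (away from the robot), y along the rail (to the robot's left), z up. A seated plate lies flat on the top face, its origin at bed x = +7, y = +30 mm.
- rail (a point): Middle of the blue guide rail's inner face, at the bed's top face (bed x = +58, y = 0 mm). The rail runs straight along the bed's y, 210 mm long, 12 mm wide, 10 mm above the top face. A plate with its edge along the rail has its holes in line with the pins to 1 mm; sliding it in bed +y then makes it drop over the pins.
- adapter: Loose adapter plate, bare aluminium, 100 (its x) x 150 (its y) x 8 mm, 0.25 to 0.45 kg; black corner lips 3.5 mm high. Origin: centre of its underside; axes as the bed's when seated. At the start askew (up to 0.1 rad), the +y part propped on the pin tips, the -y edge down on the bed: slope about 0.055 rad, +x edge 11 to 20 mm off the rail. Slides jerkily at 1 to 5 N; squaring it on the rail takes up to 14 N.
- pin_near (a point): Brass pin farther from the rail: foot of its axis, at the bed's top face, bed x = -24.8, y = +55 mm. 9 mm thick, stands 7 mm above the top face, with a rounded tip: 2.5 mm of play all round in its hole.
- pin_far (a point): The like pin nearer the rail: foot of its axis, at the bed's top face, bed x = +39.2, y = +55 mm.
- hole_near (a point): Centre of the adapter's hole farther from the rail, at its underside (adapter x = -32, y = +25 mm); 14 mm through hole, belongs over pin_near. At the start 13 to 40 mm short of the pin along bed -y.
- hole_far (a point): Centre of the adapter's hole nearer the rail, at its underside (adapter x = +32, y = +25 mm); 14 mm, belongs over pin_far.
- bottle: Bystander, to be left alone: small screw-cap bottle with a blue cap, 46 mm across, 90 mm tall. Origin: centre of its underside.
- beaker: Bystander, to be left alone: small glass beaker, 50 mm across, 60 mm tall. Origin: centre of its underside.
- marker: Bystander, to be left alone: white and blue marker pen, 138 mm long, 13 mm thick, lying. Origin: centre of its underside.
- tip_box: Bystander, to be left alone: green box, 89 x 122 x 67 mm. Origin: centre of its underside.
- timer: Bystander, to be left alone: small grey-white bench timer, 22 x 66 x 58 mm, standing. Origin: centre of its underside.
- well_plate: Bystander, to be left alone: clear-white well plate, 85 x 128 x 14 mm. Origin: centre of its underside.
- red_marker: Bystander, to be left alone: white and red marker pen, 130 mm long, 11 mm thick, lying behind the bed. Origin: centre of its underside.

How it is judged:
At the end, for the whole second after the job is handed in: The adapter plate lies flat on the bed (underside within 1.8 mm of the bed's top face, tilt under 0.018 rad), both holes over their pins (each within 4.5 mm of the pin axis), at rest (horizontal distance between hole_near and pin_near below 0.0045 m and horizontal distance between hole_far and pin_far below 0.0045 m and z of adapter in the frame of bed below 0.0138 m and angle between adapter's own z axis and vertical below 0.018 rad and linear speed of adapter below 0.01 m/s); the robot touches nothing.
It fails at once if the adapter plate is lifted off the bed (its middle more than 20 mm above the bed's top face) or tipped up by more than 0.25 rad (z of adapter in the frame of bed above 0.032 m or angle between adapter's own z axis and vertical above 0.25 rad).
It fails at once if a bystander is pushed or carried more than 20 mm from where it stood (distance of any of bottle, beaker, marker, tip_box, timer, well_plate, red_marker from where it was at the start of the episode above 0.02 m).
It also fails if it takes over 48 s, if anything falls off the work surface, if the arm or the gripper's body presses on something with over 40 N, if the wrist force passes 120 N, or if a joint passes its speed limit or range.

## Working session

There is one attempt and no reset: what is moved stays moved. The work goes in short steps, Python scripts to look and compute and a tool call to move; the robot and the scene stay as the last step left them, time stands still between calls to the robot, and variables do not carry over. Pictures are saved under pics/ and viewed, at most 10 in all, crops included, and the job is handed in when it is done.

Besides the shell and the picture viewer there is one more tool, called after "Request:" as name(argument=value, ...) on one line, values as JSON. jog_arm: Moves the arm, as the interface text tells. Its arguments: {"type":"object","properties":{"rows":{"type":"array","items":{"type":"array"}},"squeeze":{"type":"number"}},"required":["rows"]}

```bash
mkdir -p pics; cat > h.py <<'E'
import numpy as np, cv2
from station import *
def ray(c,at,T):
    K=np.array(c["K"]);k=c["k1"]
    u=np.array([at[0]*640,at[1]*480]);d=np.array([(u[0]-K[0,2])/K[0,0],(u[1]-K[1,2])/K[1,1]]);s=d.copy()
    for _ in range(20): s=d/(1+k*(s@s))
    return T[:3,:3]@np.array([s[0],-s[1],-1]),T[:3,3]
def onz(c,at,z,T=None):
    T=np.array(c["world_from_camera"]) if T is None else T
    r,o=ray(c,at,T); return o+r*(z-o[2])/r[2]
def proj(c,P,T=None):
    T=np.array(c["world_from_camera"]) if T is None else T
    p=np.linalg.inv(T)@np.append(P,1); s=np.array([p[0],-p[1]])/-p[2]
    s=s*(1+c["k1"]*(s@s)); K=np.array(c["K"]); return s*[K[0,0],K[1,1]]+[K[0,2],K[1,2]]
def save(c,n): cv2.imwrite("pics/"+n,c["image"][:,:,::-1])
E
python3 - <<'E'
from h import *
np.set_printoptions(precision=4,suppress=True)
print({k:v for k,v in get_obs().items()})
for n in("top","scene"):
    c=camera(n);save(c,n+"0.png")
    print(n,np.array(c["world_from_camera"])[:3,3])
    for l,z in [("bed",0),("rail",.012),("adapter",.018),("pin_near",.016),("pin_far",.016),("hole_near",.018),("hole_far",.018),("bottle",0),("beaker",0),("marker",0),("tip_box",0),("timer",0),("well_plate",0),("red_marker",0)]:
        for d in spot_point(l,c)[:1]: print(l,round(d["p"],2),np.array(d["at"])*[640,480],onz(c,d["at"],z))
E
```

```text
{'time_s': 0.0, 'qpos': array([-1.3966,  0.3005,  1.5216, -0.    ,  1.3207, -0.0666]), 'joint_vel': array([0.0017, 0.0014, 0.0016, 0.0005, 0.0018, 0.0019]), 'tau': array([  0.0002, -53.1812, -35.2732,   0.0708,   0.0244,  -0.0001]), 'ee_pos': array([ 0.1311, -0.5339,  0.2049]), 'eef_rot': array([-3.1404, -0.0001,  0.2408]), 'force': array([ 0.0911,  0.3056, -0.563 ]), 'moment': array([-0.0382, -0.0099,  0.0538]), 'grip_force': 0.0, 'grip_width': 0.09363423573049112}
top [0.3046 0.023  1.1848]
bed 0.64 [331.52  241.008] [ 0.5502 -0.0167  0.    ]
rail 0.63 [337.472 216.912] [ 0.6128 -0.0341  0.012 ]
adapter 0.96 [326.08  239.904] [ 0.5497 -0.002   0.018 ]
pin_near 0.88 [306.112 243.696] [0.5413 0.0506 0.016 ]
pin_far 0.66 [313.792 221.52 ] [0.6006 0.0292 0.016 ]
hole_near 0.59 [319.616 251.424] [0.5195 0.0157 0.018 ]
hole_far 0.6 [319.68  225.216] [0.5897 0.0138 0.018 ]
bottle 0.68 [185.92  202.176] [0.6673 0.3751 0.    ]
beaker 0.65 [186.816 246.624] [0.5442 0.3683 0.    ]
marker 0.58 [347.072 187.824] [ 0.6972 -0.0635  0.    ]
tip_box 0.67 [486.528 220.32 ] [ 0.5972 -0.4374  0.    ]
timer 0.74 [483.072 283.584] [ 0.4264 -0.4115  0.    ]
well_plate 0.96 [147.52 272.88] [0.4761 0.4701 0.    ]
red_marker 0.45 [347.52  189.312] [ 0.6929 -0.0646  0.    ]
scene [-0.3602 -0.4271  1.249 ]
rail 0.52 [345.024 232.176] [ 0.623  -0.0292  0.012 ]
pin_far 0.43 [326.912 233.808] [0.5877 0.0181 0.016 ]
bottle 0.51 [241.728 192.   ] [0.6377 0.3704 0.    ]
beaker 0.5 [228.608 211.392] [0.5403 0.3606 0.    ]
marker 0.48 [208.    240.192] [0.4055 0.3502 0.    ]
tip_box 0.87 [468.608 291.984] [ 0.586  -0.4437  0.    ]
well_plate 0.85 [187.008 210.912] [0.4796 0.4855 0.    ]
red_marker 0.51 [367.616 222.48 ] [ 0.7039 -0.0739  0.    ]
```

```bash
python3 - <<'E'
import cv2
a=cv2.imread("pics/top0.png");cv2.imwrite("pics/top0c.png",cv2.resize(a[150:330,230:450],None,fx=3.6,fy=3.3,interpolation=2)[:594,:792])
E
```

```text
(no output)
```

View pics/top0.png

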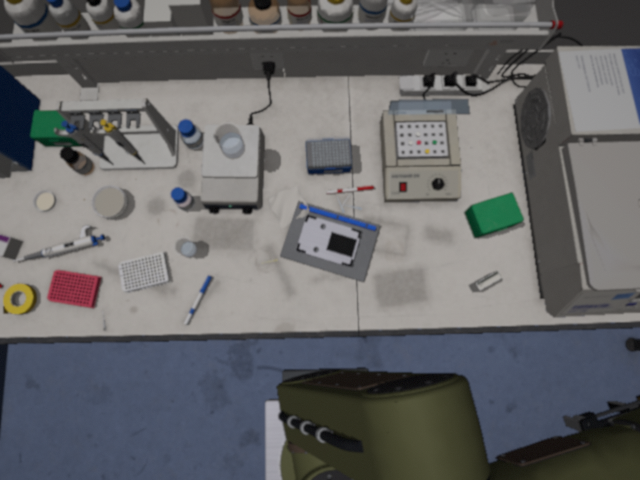

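View pics/top0c.png

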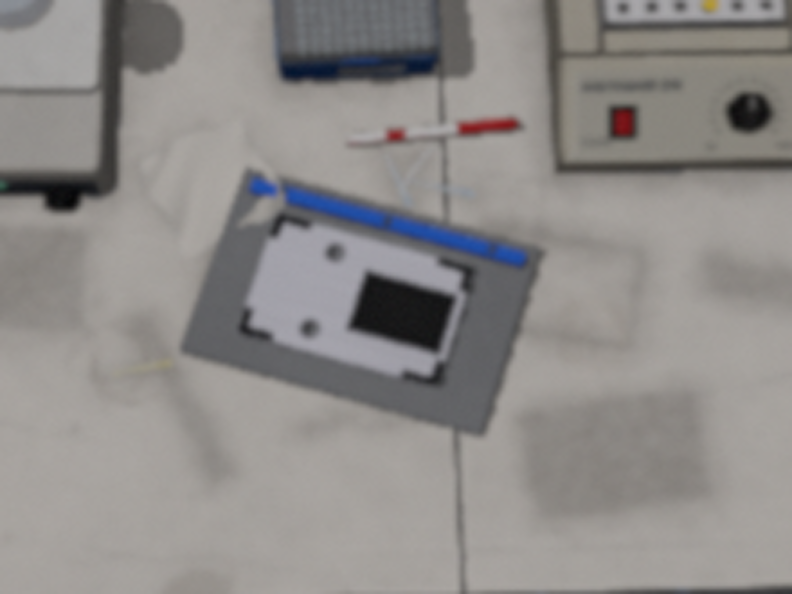

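The picture shows the bed turned clockwise, with corners at crop pixels (248,170), (545,250), (484,434) and (181,352). The blue rail is on the far side, and the plate's holes are at (335,252) and (310,328). I'll get the bed pose from the corners and plan a wrist look.

```bash
python3 - <<'E'
from h import *
np.set_printoptions(precision=4,suppress=True)
c=camera("top")
f=lambda p,z: onz(c,[(p[0]/3.6+230)/640,(p[1]/3.3+150)/480],z)
B=[f(p,.012) for p in [(248,170),(545,250),(484,434),(181,352)]]
print(np.array(B),np.mean(B,0))
for i in range(4): d=B[(i+1)%4]-B[i];print(np.linalg.norm(d),np.arctan2(d[1],d[0]))
for p in [(335,252),(310,328)]: print(f(p,.02))
w=camera("wrist");print(w["T_tool_cam"],w["K"],w["k1"])
E
```

```text
[[ 0.6579  0.0679  0.012 ]
 [ 0.5858 -0.1499  0.012 ]
 [ 0.4386 -0.0983  0.012 ]
 [ 0.5091  0.1188  0.012 ]] [ 0.5479 -0.0154  0.012 ]
0.2293793423184225 -1.8902657668776879
0.15594178524421237 2.8047483876797874
0.22828322391174305 1.2569197549820108
0.15720323988436632 -0.3297088244448257
[0.5859 0.005  0.02  ]
[0.5247 0.0247 0.02  ]
[[-0.0006  0.9729  0.2313  0.0664]
 [ 1.      0.0004  0.0008  0.0001]
 [ 0.0007  0.2313 -0.9729 -0.1787]
 [ 0.      0.      0.      1.    ]] [[380.5634   0.     320.6978]
 [  0.     380.5634 237.6168]
 [  0.       0.       1.    ]] -0.08131788287147895
```

Request:
jog_arm(rows=[[[0.0264,-0.0266,0],0,0.094],[[0.0264,-0.0266,0],0,0.094],[[0.0264,-0.0266,0],0,0.094],[[0.0264,-0.0266,0],0,0.094],[[0.0264,-0.0266,0],0,0.094],[[0.0264,-0.0266,0],0,0.094],[[0.0264,-0.0266,0],0,0.094],[[0.0264,-0.0266,0],0,0.094],[[0.0264,-0.0266,0],0,0.094],[[0.0264,-0.0266,0],0,0.094],[[0.0264,-0.0266,0],0,0.094],[[0.0264,-0.0266,0],0,0.094]])

```text
time_s: 2.6
ee_pos: [0.3633, -0.1469, 0.2058]
eef_rot: [3.141, -0.001, 0.241]
force: [0.5, -0.3, 0.4]
grip_width: 0.0942
grip_force: 0.0
```

Request:
jog_arm(rows=[[[0.0264,-0.0266,0],0,0.094],[[0.0264,-0.0266,0],0,0.094],[[0.0264,-0.0266,0],0,0.094],[[0.0264,-0.0266,0],0,0.094],[[0,0,0],6.4,0.094],[[0,0,0],6.4,0.094],[[0,0,0],6.4,0.094],[[0,0,0],6.4,0.094],[[0,0,0],6.4,0.094],[[0,0,0],0,0.094],[[0,0,0],0,0.094]])

```text
time_s: 3.52
ee_pos: [0.4399, -0.0201, 0.2055]
eef_rot: [-3.142, -0.0, -0.314]
force: [-0.2, -0.2, 0.6]
grip_width: 0.0939
grip_force: 0.0
```

```bash
cat >> h.py <<'E'
from scipy.spatial.transform import Rotation as Ro
def wrist(name):
    o=get_obs(); T=np.eye(4);T[:3,:3]=Ro.from_euler("xyz",o["eef_rot"]).as_matrix();T[:3,3]=o["ee_pos"]
    c=camera("wrist"); save(c,name); return c,T@np.array(c["T_tool_cam"])
E
python3 - <<'E'
from h import *
np.set_printoptions(precision=4,suppress=True)
c,T=wrist("w1.png")
for l,z in [("bed",0),("rail",.012),("adapter",.018),("pin_near",.012),("pin_far",.012),("hole_near",.018),("hole_far",.018)]:
    for d in spot_point(l,c)[:2]: print(l,round(d["p"],2),np.array(d["at"])*[640,480],onz(c,d["at"],z,T))
E
```

```text
rail 0.6 [274.624  41.088] [ 0.6076 -0.0304  0.012 ]
pin_far 0.71 [216.768  62.592] [0.6072 0.0267 0.012 ]
hole_near 0.75 [249.088 149.28 ] [0.5227 0.0241 0.018 ]
hole_far 0.67 [246.208  76.8  ] [0.585  0.0043 0.018 ]
```

View pics/w1.png

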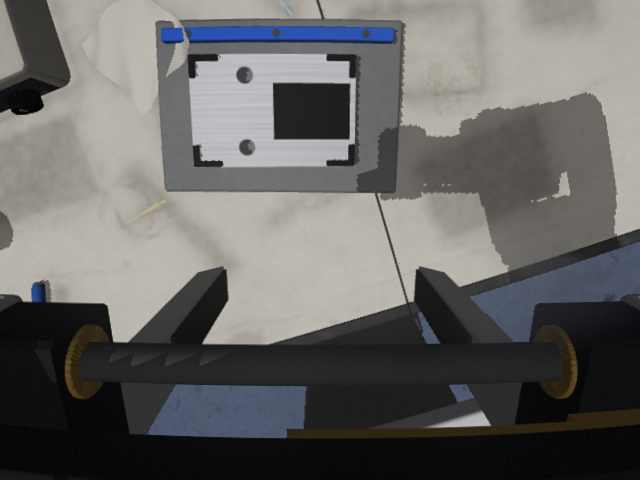

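The wrist picture shows the bed corners near (160,21), (404,22), (396,192) and (165,191). The rail's inner face is at row 42, the plate corners are near (189,55) and (355,165), and the holes are at (245,75) and (247,148). The pins are still hidden.

```bash
python3 - <<'E'
from h import *
np.set_printoptions(precision=4,suppress=True)
c,T=wrist("w2.png")
f=lambda p,z: onz(c,[p[0]/640,p[1]/480],z,T)
B=np.array([f(p,.012) for p in [(159,20.5),(404.5,22),(396.5,192),(166,191)]])
L=np.array([[80,115],[80,-115],[-80,-115],[-80,115]])/1e3
m=B.mean(0)[:2];Q=B[:,:2]-m
a=np.arctan2((L[:,0]*Q[:,1]-L[:,1]*Q[:,0]).sum(),(L*Q).sum());R=np.array([[np.cos(a),-np.sin(a)],[np.sin(a),np.cos(a)]])
print("bed",m,a,"sides",np.linalg.norm(np.roll(B,-1,0)-B,axis=1)); np.save("bed.npy",[m[0],m[1],a])
g=lambda p,z:(f(p,z)[:2]-m)@R*1e3
print("rail ends top inner",g((163,42),.022),g((393,42),.022))
for n,p,z in [("hn",(247,148),.023),("hf",(244.5,75),.023),("c+x+y",(189,55),.028),("c+x-y",(355.5,54),.02),("c-x-y",(355.5,166),.02),("c-x+y",(194,166.5),.028)]: print(n,g(p,z))
o=get_obs(); print("tcp bed",(o["ee_pos"][:2]-m)@R*1e3,o["eef_rot"][2]-a)
E
```

```text
bed [ 0.5498 -0.0163] -0.3318361223289613 sides [0.2254 0.156  0.2278 0.1583]
rail ends top inner [ 57.0443 105.2172] [  57.8647 -101.588 ]
hn [-37.4052  30.1195]
hf [27.4502 31.107 ]
c+x+y [43.9765 79.5928]
c+x-y [ 47.1948 -68.531 ]
c-x-y [-52.843  -71.5536]
c-x+y [-54.5133  79.3796]
tcp bed [-102.6554  -39.3872] 0.014693228182293017
```

Request:
jog_arm(rows=[[[0,0,0],0.85,0.094],[[0.01,-0.015,0],0,0.094],[[0.01,-0.015,0.02],0,0.094],[[0.011,-0.014,0.025],0,0.094],[[0,0,0.035],0,0.094],[[0,0,0.035],0,0.094],[[0,0,0.035],0,0.094],[[0,0,0.02],0,0.094],[[0,0,0.011],0,0.094],[[0,0,0.005],0,0.094],[[0,0,0],0,0.094],[[0,0,0],0,0.094]])

```text
time_s: 4.97
ee_pos: [0.4843, 0.0114, 0.0206]
eef_rot: [-3.141, -0.002, -0.333]
force: [-0.4, 0.5, -0.4]
grip_width: 0.094
grip_force: 0.0
```

```bash
cat >> h.py <<'E'
def tb():
    b=np.load("bed.npy");R=Ro.from_euler("z",b[2]).as_matrix()[:2,:2];o=get_obs()
    print("t",round(o["time_s"],2),"tcp bed",((o["ee_pos"][:2]-b[:2])@R*1e3).round(1),"z",o["ee_pos"][2],"dyaw",o["eef_rot"][2]-b[2],"F bed",o["force"][:2]@R,o["force"][2])
def plan(p,z,T):
    b=np.load("bed.npy");R=Ro.from_euler("z",b[2]).as_matrix()[:2,:2]
    return lambda c,px: (onz(c,[px[0]/640,px[1]/480],z,T)[:2]-b[:2])@R*1e3
E
python3 -c "
from h import *
tb();c,T=wrist('w3.png')"
```

```text
t 4.97 tcp bed [-70.9   4.8] z 0.02055203557145548 dyaw -0.0008157658020037095 F bed [-0.56225867  0.38395151] -0.40884587655133153
```

View pics/w3.png

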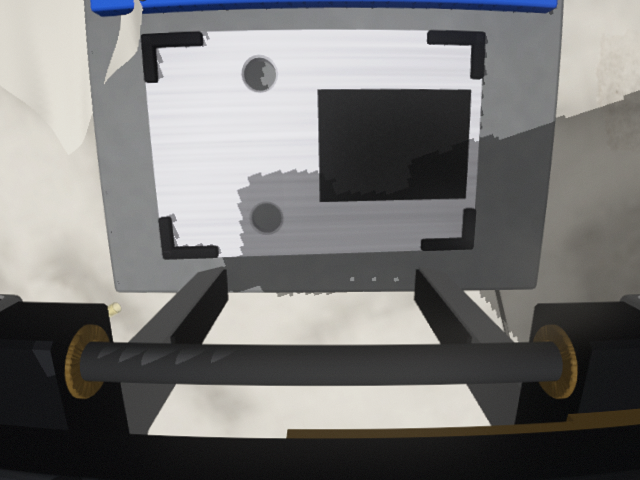

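Both fingertips, near (225,270) and (418,270), face the plate's near edge (row 250) with a gap of about 10 mm. The right finger has room inside the plate's end. I'll lower and push.

Request:
jog_arm(rows=[[[0,0,0.004],0,0.094],[[0,0,0.002],0,0.094],[[0.003,0,0],0,0.094],[[0.003,0,0],0,0.094],[[0.002,0,0],0,0.094],[[0.002,0,0],0,0.094],[[0.002,0,0],0,0.094],[[0.001,0,0],0,0.094],[[0.001,0,0],0,0.094],[[0.001,0,0],0,0.094],[[0,0,0],0,0.094]])

```text
time_s: 5.93
ee_pos: [0.4978, 0.0064, 0.0135]
eef_rot: [3.142, -0.0, -0.333]
force: [-2.7, 0.5, 1.3]
grip_width: 0.094
grip_force: 1.0
```

```bash
python3 -c "
from h import *
tb()"
```

```text
t 5.93 tcp bed [-56.5   4.5] z 0.013478977571658158 dyaw -0.0007729512377380177 F bed [-2.72287555 -0.37493448] 1.3448306404940322
```

Request:
jog_arm(rows=[[[0.001,0,-0.001],0,0.094],[[0.001,0,0],0,0.094],[[0.001,0,0],0,0.094],[[0.001,0,0],0,0.094],[[0,0,0],0,0.094],[[0,0,0],0,0.094]])

```text
time_s: 6.43
ee_pos: [0.5017, 0.0052, 0.0145]
eef_rot: [-3.142, -0.0, -0.333]
force: [0.8, 0.8, -0.7]
grip_width: 0.0935
grip_force: 0.0
```

Request:
jog_arm(rows=[[[0.001,0,0],0,0.094],[[0.001,0,0],0,0.094],[[0,0,0],0,0.094],[[0,0,0],0,0.094]])

```text
time_s: 6.77
ee_pos: [0.5028, 0.0047, 0.0143]
eef_rot: [3.141, 0.001, -0.332]
force: [-3.8, 0.6, 1.7]
grip_width: 0.0939
grip_force: 2.5
```

```bash
python3 -c "
from h import *
tb();c,T=wrist('w4.png')"
```

```text
t 6.77 tcp bed [-51.2   4.5] z 0.01428724908080128 dyaw -0.00035389056538914776 F bed [-3.76102421 -0.66308284] 1.688146054110096
```

View pics/w4.png

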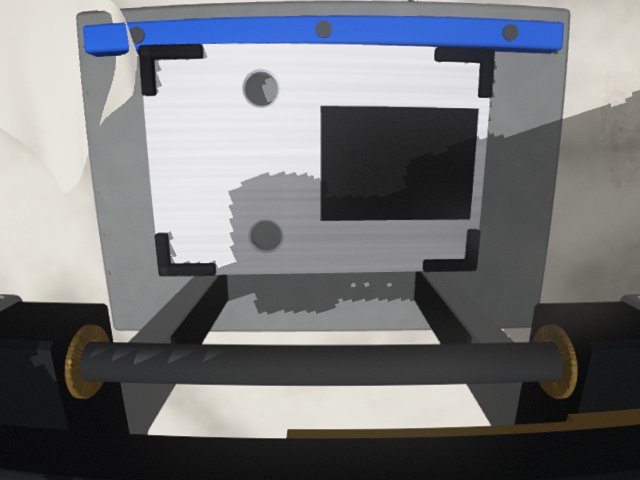

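The plate's far edge is now close to the rail (row 47 against 50). I'll press until the force rises.

Request:
jog_arm(rows=[[[0.001,0,0],0,0.094],[[0.001,0,0],0,0.094],[[0,0,0],0,0.094],[[0,0,0],0,0.094]])

```text
time_s: 7.15
ee_pos: [0.503, 0.0045, 0.0139]
eef_rot: [3.14, 0.006, -0.332]
force: [-15.7, 4.5, 7.6]
grip_width: 0.0938
grip_force: 8.1
```

Request:
jog_arm(rows=[[[0.001,0,0],0,0.094],[[0,0,0],0,0.094],[[0,0,0],0,0.094]])

```text
time_s: 7.4
ee_pos: [0.5031, 0.0044, 0.0137]
eef_rot: [3.14, 0.008, -0.331]
force: [-20.9, 7.2, 11.6]
grip_width: 0.0939
grip_force: 11.1
```

```bash
python3 -c "
from h import *
tb()"
```

```text
t 7.4 tcp bed [-50.9   4.4] z 0.013729004095783866 dyaw 0.00047639512335118095 F bed [-22.10643812   0.04009961] 11.553708884487756
```

Request:
jog_arm(rows=[[[-0.008,0,0],0,0.094],[[-0.012,0,0],0,0.094],[[0,0,-0.03],0,0.094],[[0,0,-0.04],-7,0.05],[[0,0,0],-7,0.05],[[0,0,0],-7,0.05],[[0,0,0],-7,0.05],[[0,0,0],-7,0.05],[[0,0,0],-7,0.05],[[0,0,0],-7,0.05],[[0,0,0],-7,0.05],[[0,0,0],-7,0.05]])

```text
time_s: 8.4
ee_pos: [0.4876, 0.01, 0.0846]
eef_rot: [3.141, -0.001, 0.773]
force: [0.1, 0.3, -0.6]
grip_width: 0.0501
grip_force: 0.0
```

Request:
jog_arm(rows=[[[0,0,0],-7,0.05],[[0,0,0],-7,0.05],[[0,0,0],-7,0.05],[[0,0,0],-6,0.05],[[-0.024,0.019,0],0,0.05],[[-0.024,0.019,0],0,0.05],[[-0.024,0.019,0],0,0.05],[[-0.024,0.019,0],0,0.05],[[0,0,0],0,0.05],[[0,0,0],0,0.05]])

```text
time_s: 9.23
ee_pos: [0.528, -0.1066, 0.0843]
eef_rot: [3.141, -0.0, 1.236]
force: [-0.0, 0.3, -0.1]
grip_width: 0.0502
grip_force: 0.0
```

```bash
python3 -c "
from h import *
tb();c,T=wrist('w5.png')"
```

```text
t 9.23 tcp bed [  8.8 -92.5] z 0.08427262021617092 dyaw 1.5679131367562946 F bed [-0.12727629  0.23988797] -0.14680627943128205
```

View pics/w5.png

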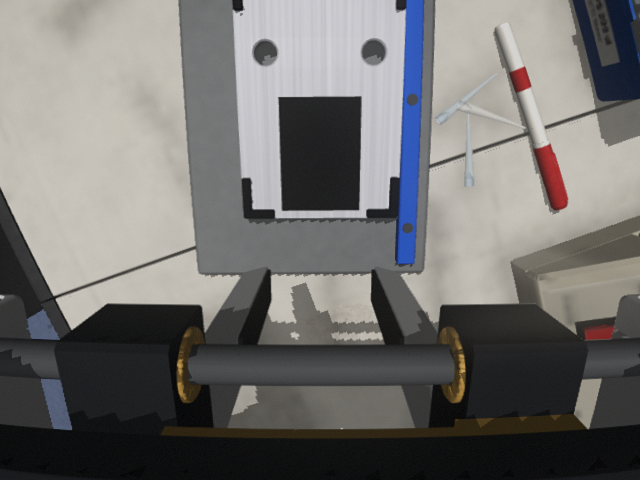

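The plate is square on the rail. Its near edge is at row 219, the fingers are clear of it and of the rail, and both holes show at row 51. I'll lower and push along the rail.

Request:
jog_arm(rows=[[[0,0,0.03],0,0.05],[[0,0,0.025],0,0.05],[[0,0,0.01],0,0.05],[[0,0,0.0045],0,0.05],[[0.003,0,0],0,0.05],[[0.003,0,0],0,0.05],[[0.003,0,0],0,0.05],[[0.002,0,0],0,0.05],[[0.002,0,0],0,0.05],[[0.002,0,0],0,0.05],[[0,0,0],0,0.05]])

```text
time_s: 10.2
ee_pos: [0.5331, -0.0912, 0.0154]
eef_rot: [3.141, 0.0, 1.238]
force: [-0.2, -1.0, 1.3]
grip_width: 0.0498
grip_force: 0.7
```

```bash
python3 -c "
from h import *
tb()"
```

```text
t 10.2 tcp bed [  8.6 -76.3] z 0.015430820102944897 dyaw 1.5702212314992634 F bed [ 0.14639167 -0.96063714] 1.3024829940717655
```

Request:
jog_arm(rows=[[[0.0015,0.0001,0],0,0.05],[[0.0015,0.0001,0],0,0.05],[[0.0015,0.0001,0],0,0.05],[[0.0015,0.0001,0],0,0.05],[[0.0015,0.0001,0],0,0.05],[[0.0015,0.0001,0],0,0.05],[[0.0015,0.0001,0],0,0.05],[[0.0015,0.0001,0],0,0.05],[[0.0015,0.0001,0],0,0.05],[[0.0015,0.0001,0],0,0.05],[[0,0,0],0,0.05]])

```text
time_s: 11.12
ee_pos: [0.5385, -0.0771, 0.0149]
eef_rot: [-3.141, -0.0, 1.238]
force: [-0.3, -2.8, 2.6]
grip_width: 0.0502
grip_force: 1.4
```

```bash
python3 -c "
from h import *
tb();c,T=wrist('w6.png')"
```

```text
t 11.12 tcp bed [  9.2 -61.2] z 0.014853990542321092 dyaw 1.5702584694381274 F bed [ 0.65565695 -2.7698301 ] 2.594008271608752
```

View pics/w6.png

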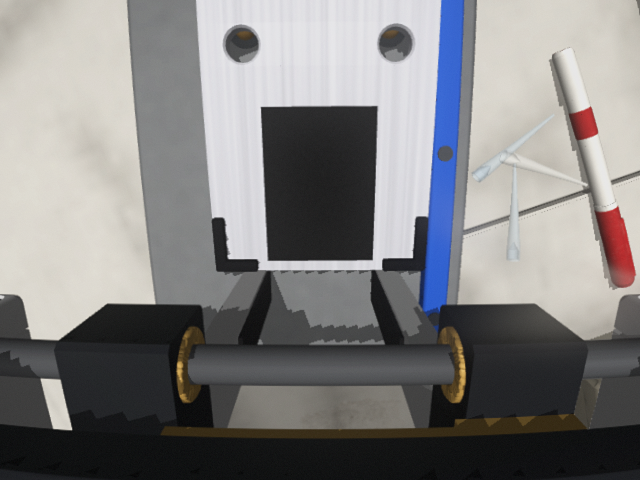

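The brass pins now show at the far side of both holes, near (245,33) and (393,33), and they are in line sideways. I'll keep going gently.

Request:
jog_arm(rows=[[[0.001,0.0001,0],0,0.05],[[0.001,0.0001,0],0,0.05],[[0.001,0.0001,0],0,0.05],[[0.001,0,0],0,0.05],[[0.001,0,0],0,0.05],[[0.001,0,0],0,0.05],[[0,0,0],0,0.05],[[0,0,0],0,0.05]])

```text
time_s: 11.83
ee_pos: [0.5409, -0.0717, 0.0149]
eef_rot: [3.141, -0.0, 1.238]
force: [-0.5, -0.1, 0.4]
grip_width: 0.0503
grip_force: 0.0
```

```bash
python3 -c "
from h import *
tb()"
```

```text
t 11.83 tcp bed [  9.7 -55.2] z 0.014909790837996036 dyaw 1.5700972755330889 F bed [-0.48444179 -0.22985739] 0.3677715531291796
```

Request:
jog_arm(rows=[[[0.001,0,0],0,0.05],[[0.001,0,0],0,0.05],[[0,0,0],0,0.05],[[0,0,0],0,0.05]])

```text
time_s: 12.17
ee_pos: [0.5414, -0.0699, 0.0149]
eef_rot: [-3.142, 0.0, 1.238]
force: [-1.6, 0.1, -0.7]
grip_width: 0.0502
grip_force: 0.4
```

```bash
python3 -c "
from h import *
tb();c,T=wrist('w7.png')"
```

```text
t 12.17 tcp bed [  9.6 -53.4] z 0.014922685839837451 dyaw 1.570121368369323 F bed [-1.55112667 -0.42441244] -0.6629167049715559
```

View pics/w7.png

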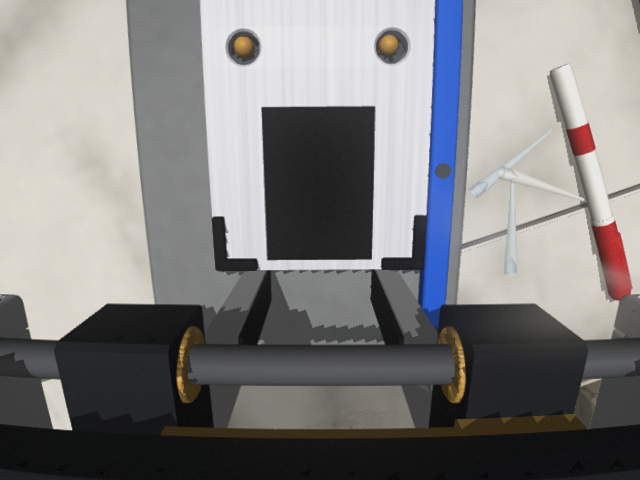

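Both pins, at (243,46) and (390,45), are inside their holes and the plate appears to have dropped. I'll back off and check that it lies flat.

Request:
jog_arm(rows=[[[-0.004,0,0],0,0.05],[[-0.01,0,0],0,0.05],[[-0.01,0,0],0,0.05],[[0,0,-0.03],0,0.05],[[0,0,-0.04],0,0.05],[[0,0,-0.04],0,0.05],[[0,0,-0.03],0,0.05],[[0,0,0],0,0.05],[[0,0,0],0,0.05],[[0,0,0],0,0.05]])

```text
time_s: 13.05
ee_pos: [0.533, -0.0932, 0.154]
eef_rot: [-3.14, 0.0, 1.238]
force: [-1.1, -0.6, 0.5]
grip_width: 0.0499
grip_force: 0.0
```

```bash
python3 - <<'E'
from h import *
tb();c,T=wrist('w8.png')
b=np.load("bed.npy");R=Ro.from_euler("z",b[2]).as_matrix()[:2,:2]
def bx(x,y,z): return np.append(b[:2]+R@np.array([x,y])/1e3,z)
for x,y in [(7,90),(-30,80),(45,80),(7,60),(7,35),(-35,0),(-30,-30),(-65,50),(-65,0),(-65,80)]:
    u,v=proj(c,bx(x,y,.02 if x>-60 else .012),T).round().astype(int)
    if 2<u<638 and 2<v<478:
        z=np.median(c["range_z"][v-2:v+3,u-2:u+3]); r,o=ray(c,[u/640,v/480],T); print(x,y,(u,v),"z",(o+r*z)[2].round(4))
for l in("pin_near","pin_far","hole_near","hole_far"):
    for d in spot_point(l,c)[:1]: print(l,d["p"],plan(0,.012 if 'h' in l[:1] else .017,T)(c,np.array(d["at"])*[640,480]))
E
```

```text
t 13.05 tcp bed [  9.2 -78.2] z 0.15401721990621006 dyaw 1.5694981752585484 F bed [-0.80978782 -0.92395151] 0.47057158556045087
7 90 (np.int64(318), np.int64(13)) z 0.0194
-30 80 (np.int64(270), np.int64(27)) z 0.0196
45 80 (np.int64(368), np.int64(26)) z 0.0192
7 60 (np.int64(318), np.int64(54)) z 0.0194
7 35 (np.int64(318), np.int64(87)) z 0.0195
-35 0 (np.int64(266), np.int64(133)) z 0.0195
-30 -30 (np.int64(273), np.int64(171)) z 0.0193
-65 50 (np.int64(228), np.int64(70)) z 0.0114
-65 0 (np.int64(231), np.int64(134)) z 0.0116
-65 80 (np.int64(227), np.int64(31)) z 0.0116
pin_near 0.96 [-24.91786309  55.70694199]
pin_far 0.71 [37.95294534 58.15324548]
hole_near 0.63 [-21.93324502  54.57869949]
hole_far 0.68 [41.32285768 57.81633282]
```

View pics/w8.png

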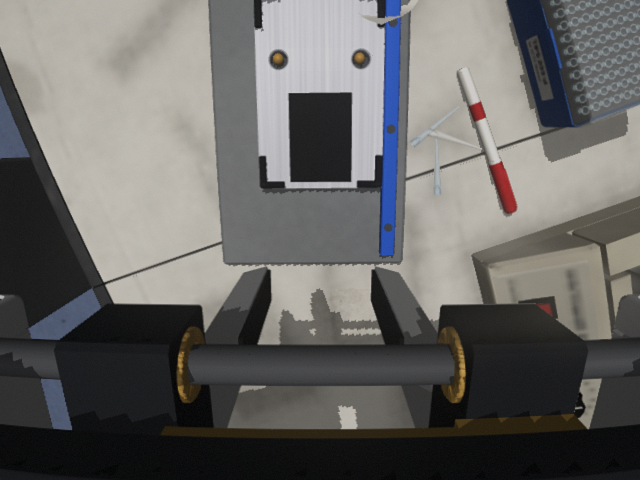

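The plate is flat: its top is 8 mm above the bed at every point measured. Both pins, at (278,59) and (360,59), are centred in their holes, and the gripper is clear.

```bash
python3 -c "
from station import *
print(hand_in())"
```

```text
the job is handed in; nothing more can be done
None
```

The adapter plate lies flat on the bed with both holes over their pins, the gripper is clear of it, and the job is handed in (the hand-in returned no verdict).

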